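Seat the sample wheel on the autosampler spindle and hold it down

TASK

Pick up the sample wheel that has the index tab on its rim, turn it so that the tab faces the fork on the autosampler drive, and lower it (do not let it fall) over the spindle, which the wheel then hides, until it drops on with the tab between the two lugs. Then press it fully down against the sprung platen until it sits flat on its seat, and finish while still holding it pressed down there with the gripper: the spring lifts it again if let go. Leave the other things on the bench where they are.

Things in the scene. Friction and masses are not known exactly. Their poses are not given: they have to be found in the camera images.
- wheel_center (a point): The wheel to seat: loose plain grey metal disc 90 mm across, 10 mm thick, with six small white pellets; a square hub 30 x 30 mm rises 42 mm above it (52 mm overall), flats square to the tab. One flat tab, 14 mm wide, 10 mm thick, juts from the rim to 62 mm from the axis. Starts flat on the bench. Point on the axis, half-way up (26 mm above the underside); z up the axis, x towards the tab.
- wheel_tab (a point): A point on the wheel's tab, on its centre line, 55 mm from the wheel's axis and 5 mm above the wheel's underside. The direction from wheel_center to here is where the tab faces.
- spindle_tip (a point): Top of the drive's spindle: a fixed upright steel pin 12 mm in diameter, its nose (last 5 mm) tapering to 6 mm across. The tip is 62 mm above the bench. x points towards the fork.
- drive: The autosampler drive: a grey block 130 x 130 mm fixed to the bench, its top 24 mm above it, with the spindle in the middle, a sprung round platen 60 mm across round the spindle, and three fixed dark seat pads, tops 32 mm above the bench, on which the wheel's underside rests flat when fully down. Origin on the bench under the spindle; x towards the fork.
- fork (a point): The fork on the drive: midway between two fixed steel lugs (each 10 x 10 mm, tops 50 mm above the bench) with a 26 mm gap between them, 55 mm from the spindle axis. This point is at the height of the lugs' tops. The tab must go down between the lugs: if it lands on a lug the wheel cannot go down.
- platen (a joint): How far the sprung platen is pressed down, in m: 0 free (top 40 mm above the bench), 0.008 when the wheel sits flat on the seat pads. The spring takes 5 N to start moving and 13 N at 0.008, so the wheel's own weight does not press it.
- spare_center (a point): A spare sample wheel, the same in every way but without a tab on its rim; loose, to be left alone. Point on its axis 26 mm above its underside.
- die: Pellet die, a stepped steel cylinder 38 mm across and 40 mm high, loose, to be left alone. Origin under its centre.
- jar: Capped jar 54 mm across and 75 mm high, loose, to be left alone. Origin under its centre.
- tray: White open tray with four compartments, 90 x 65 x 30 mm, loose, to be left alone. Origin under its centre.
- beaker: Glass beaker 64 mm across and 80 mm high, loose, to be left alone. Origin under its centre.
- mouse: Computer mouse 100 x 58 x 31 mm, loose, to be left alone. Origin under its centre.
- driver: Screwdriver 160 mm long lying flat, loose, to be left alone.
- wheel: The same tabbed wheel: origin at the middle of its underside, which is the mouth of a blind round socket on the axis, 15 mm in diameter and 34 mm deep, slightly chamfered. x towards the tab. Weighs 0.2 to 0.34 kg.
There are look-alikes about, which are no part of the job. What is shaped like the wheel but yellow is not meant.

How it is judged:
By the outcome, as a careful person would: the job done as asked, in the order asked, and still so for the second after the job is handed in, while the arm keeps its last pose, push and grip.
It also fails if it takes over 42 s, if anything falls off the work surface, if the arm or the gripper's body presses on something with over 40 N, if the wrist force passes 120 N, or if a joint passes its speed limit or range.

ROBOT

A 6-joint arm with a two-finger parallel gripper is mounted at the origin on the work surface. World frame = base frame: x ahead of the robot, y to its left, z up, the work surface at z = 0. Lengths are in m, angles in rad, forces in N, time in s.
With the tool pointing down it reaches from about 0.3 to 0.875 m from the base axis. Payload 6.4 kg.
Tool frame: the origin (TCP) lies on the centre line of the jaws, within the pads' length; the fingertips stand ctrl.tip_extent ahead of it and the grasp point (between the pads) lies 8 mm behind it (ctrl.tip_extent is the distance from the TCP to the fingertips, in m); z points along the fingers, y is the line along which they close (so a half turn about z gives the same grasp; the last joint's range is limited). The gripper opens to 85 mm and grips with 20 to 120 N. Pads are 22 mm wide; open, the fingers measure 114 mm over their backs; the gripper's body (76 mm by 85 mm) begins 54 mm behind the grasp point. The pads swing forward as they close: fully open they stand 13 mm farther back than shut.
Start: joints at [-1.406, 0.181, 1.607, -0, 1.354, -0.206], TCP at [0.208, -0.536, 0.242] pointing down, gripper open.
Joint ranges: [-2.99, 2.99], [-0.89, 2.07], [0.3, 2.58], [-1.14, 4.28], [0, 2.63], [-3.12, 3.12]. Speed limits (rad/s): [2.57, 2.57, 3.01, 3.14, 3.14, 3.14].

INTERFACE

Orientations are given as a unit quaternion [w, x, y, z].
In Python, from bench import ctrl gives the robot as it stands.
- The arm moves only by the shell command python3 -m handwheel 'ROWS'. ROWS is JSON, a list of rows, each a list of 7 numbers: the turn, a rotation vector about the tool's x, y, z as a fraction of full scale, then the shift along the tool's x, y, z as a fraction of full scale, then the opening, from 0 (shut) to 1 (fully open). In form: [[rx, ry, rz, x, y, z, jaw], ...]. A call has exactly 8 rows; each row shifts and turns the commanded pose from where the row before left it, along the tool's axes as they then stand; what a row does not reach is not made up. Full scale, the value 1, is 300 mm for a shift and pi rad for a turn. A row lasts 1/10 s, in which the tool goes at most 50 mm and 8.59 degrees, less where a joint would pass 70% of its speed; a pose out of reach is approached as far as the arm can. A call with a number of a shift or a turn outside -1 to 1 is refused whole. A call with a gripper value outside its range is refused whole. The fingers move at their own pace and stop on an object; the grip force is fixed at half the most. Time passes only in rows, so rows that do not move let the fingers close, or fill a call up. It gives the time, the measured TCP pose, the force, the opening and the grip force at its end, in the units of the state.
- ctrl.get_obs(): the state, without advancing time (a new reading comes with each control period).
- ctrl.camera(name): name is "scene" or "top" or "wrist"; returns the picture (480x640x3 uint8, blue, green, red); there is no depth.
- ctrl.camera_model(name): a dict with "camera_matrix" (3x3 intrinsics, pixels), "cam_to_world" (4x4, takes a point from camera to world coordinates). Camera axes: x right, y up, looking along -z (the intrinsics and any distortion apply to the point x, -y, -z); pixel columns grow to the right and rows downward; lengths in m; the calibration is good to about 2 mm. A picture is of the moment at which its call begins: read the wrist's pose just before it. camera_model takes no time and is no camera call; for the wrist camera it gives the pose at the moment of the call.
- ctrl.hand_in(): hands the job in; it is judged then, once.
The state is a dict: "time_s": time; "q": joint angles; "dq": joint speeds; "joint_efforts": joint torques, N m; "eef_pos": TCP position; "eef_rot": TCP orientation; "wrist_force": force on the tool from outside, world axes, zero at the start; "torque": the same for the moment, N m; "opening": opening from 0.0 (shut) to 1.0 (fully open); "grasp_force": force on a finger pad.
Only numpy, scipy, OpenCV 4.12 (cv2) and the standard library are available. Lean on these libraries where they do the work, as an engineer would, in place of code of your own. Each camera call takes 0.05 s, during which the arm holds its last target. There are 200 camera calls.

## Working session

There is one attempt and no reset: what is moved stays moved. The work goes in short steps, Python scripts to look and compute and a shell command to move; the robot and the scene stay as the last step left them, time stands still between calls to the robot, and variables do not carry over. Pictures are saved under pics/ and viewed, at most 10 in all, crops included, and the job is handed in when it is done.

```bash
ls; mkdir -p pics; cat > h.py <<'E'
import numpy as np, cv2
from bench import ctrl
def ray(m,u,v):
    K=np.array(m["camera_matrix"]);T=np.array(m["cam_to_world"])
    d=np.linalg.solve(K,[u,v,1.]); return T[:3,3],T[:3,:3]@np.array([d[0],-d[1],-d[2]])
def pt(m,u,v,z):
    o,d=ray(m,u,v); return o+d*(z-o[2])/d[2]
def proj(m,P):
    K=np.array(m["camera_matrix"]);T=np.array(m["cam_to_world"])
    c=T[:3,:3].T@(np.array(P)-T[:3,3]); p=K@np.array([c[0],-c[1],-c[2]]); return p[:2]/p[2]
E
python3 - <<'E'
from h import *
for n in("top","scene"):
    cv2.imwrite(f"pics/{n}0.png",ctrl.camera(n)); m=ctrl.camera_model(n); print(n,{k:np.round(v,3).tolist() if not isinstance(v,str) else v for k,v in m.items()})
o=ctrl.get_obs();print(o, ctrl.tip_extent)
E
```

```text
pics
top {'camera_matrix': [[513.493, 0.0, 315.404], [0.0, 513.493, 243.19], [0.0, 0.0, 1.0]], 'cam_to_world': [[0.028, 0.995, -0.1, 0.441], [-1.0, 0.028, -0.008, -0.013], [-0.005, 0.1, 0.995, 1.34], [0.0, 0.0, 0.0, 1.0]]}
scene {'camera_matrix': [[576.29, 0.0, 312.125], [0.0, 576.29, 239.308], [0.0, 0.0, 1.0]], 'cam_to_world': [[-0.163, -0.659, 0.734, 1.407], [0.986, -0.094, 0.135, 0.15], [-0.02, 0.746, 0.665, 0.848], [0.0, 0.0, 0.0, 1.0]]}
{'time_s': 0.1, 'q': array([-1.40628770e+00,  1.81479800e-01,  1.60793430e+00,  1.70487276e-06,
        1.35380546e+00, -2.06323378e-01]), 'dq': array([ 3.04440200e-06, -2.64407889e-03, -2.63373625e-03, -4.86691626e-04,
        1.09325345e-03,  9.15900538e-04]), 'joint_efforts': array([ 1.47703846e-03, -4.45874155e+01, -3.52236700e+01, -1.34819666e-04,
        4.03650105e-03,  2.02036387e-05]), 'eef_pos': array([ 0.20829635, -0.53541486,  0.24145419]), 'eef_rot': array([-8.13255102e-04,  9.82859352e-01,  1.84355180e-01,  1.78379864e-05]), 'wrist_force': array([ 1.03191468, -0.2740574 , -1.38507084]), 'torque': array([-0.00283748,  0.0318273 , -0.01511181]), 'grasp_force': 0.0, 'opening': 1.001199089909127} 0.011
```

View pics/top0.png

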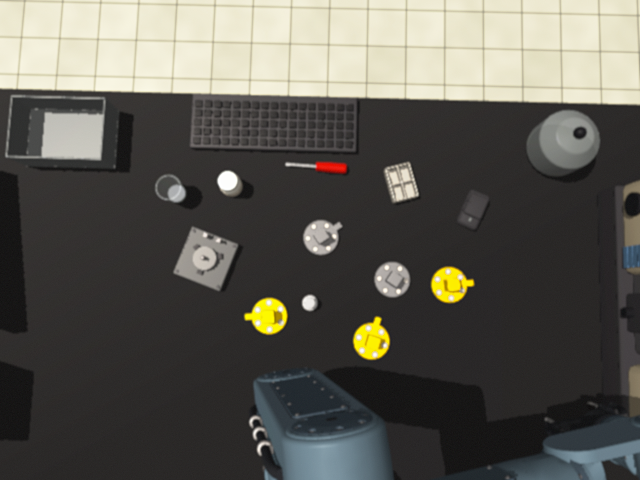

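View pics/scene0.png

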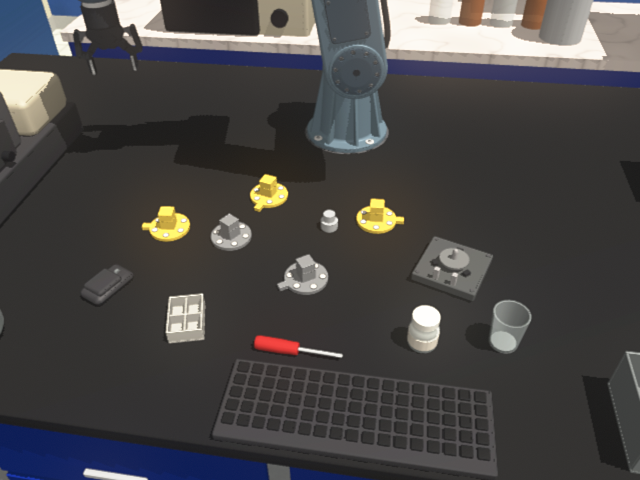

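The top view shows the grey tabbed wheel at about (321,237) with its tab at (338,227). The drive is at (207,259), with lugs near (207,236) and (220,240). I'll enlarge both.

```bash
python3 - <<'E'
from h import *
a=cv2.imread("pics/top0.png")
f=lambda x,y:cv2.resize(a[y:y+70,x:x+80],None,fx=5,fy=5,interpolation=cv2.INTER_CUBIC)
b=cv2.imread("pics/scene0.png")
g=lambda x,y:cv2.resize(b[y:y+50,x:x+80],None,fx=5,fy=5,interpolation=cv2.INTER_CUBIC)
cv2.imwrite("pics/c1.png",np.vstack([np.hstack([f(285,205),f(167,222)]),np.hstack([g(270,250),g(412,240)])]))
m=ctrl.camera_model("top")
print(pt(m,321,237,.01),pt(m,207,259,.04),pt(m,338,227,.01))
E
```

```text
[ 0.59128247 -0.01653549  0.01      ] [0.52370324 0.27136092 0.04      ] [ 0.618771   -0.06018701  0.01      ]
```

View pics/c1.png

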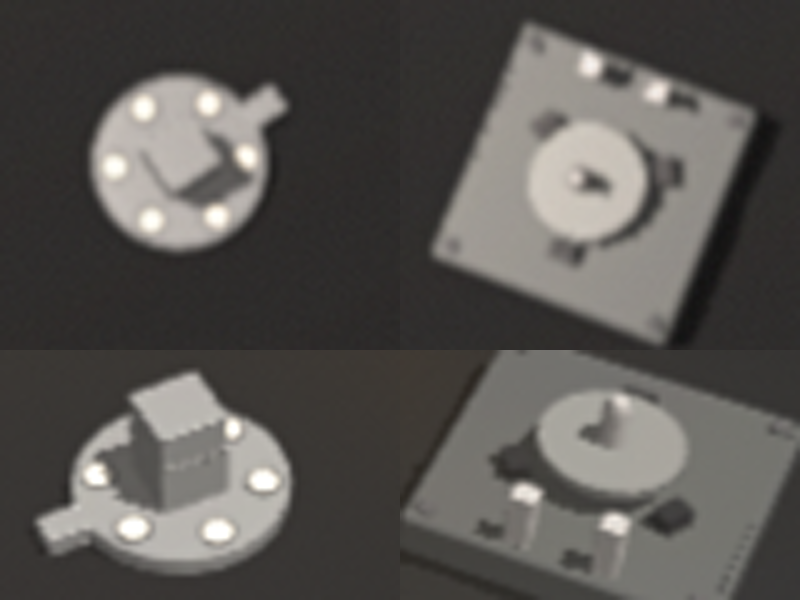

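The crop shows the disc centre at about (320.8,237.4) and the tab end at (340.8,224.2). The platen is at (204.6,258.2), the spindle tip at about (202.2,257.6), and the lug tops at (205,234.8) and (218.4,240.2).

```bash
python3 - <<'E'
from h import *
m=ctrl.camera_model("top");s=ctrl.camera_model("scene")
w=pt(m,320.7,237.3,.01);t=pt(m,340.7,224.1,.01)
p=pt(m,204.5,258.1,.04);tip=pt(m,202.1,257.5,.062);l1=pt(m,204.9,234.7,.05);l2=pt(m,218.3,240.1,.05)
tc=pt(s,270+180/5,250+(490-350)/5,.01); t2=pt(s,270+50/5,250+(533-350)/5,.01)
p2=pt(s,412+(612-400)/5,240+(441-350)/5,.04);tip2=pt(s,412+(622-400)/5,240+(402-350)/5,.062)
a1=pt(s,412+(526-400)/5,240+(492-350)/5,.05);a2=pt(s,412+(614-400)/5,240+(524-350)/5,.05)
d=lambda a,b:(np.linalg.norm((b-a)[:2]),np.degrees(np.arctan2(*(b-a)[1::-1])))
print("wheel",w,d(w,t),"scene",tc,d(tc,t2))
print("platen",p,"tip",tip,"lugs",d(l1,l2),"fork",(l1+l2)/2,d(p,(l1+l2)/2))
print("scene",p2,tip2,d(a1,a2),(a1+a2)/2,d(p2,(a1+a2)/2))
E
```

```text
wheel [ 0.59047448 -0.01577538  0.01      ] (np.float64(0.06272643618737647), np.float64(-54.83479346388873)) scene [ 0.59988289 -0.01261269  0.01      ] (np.float64(0.0568624764183665), np.float64(-56.6297358952134))
platen [0.52581397 0.27782713 0.04      ] tip [0.52571418 0.27898175 0.062     ] lugs (np.float64(0.0368817469387654), np.float64(-110.29978124723462)) fork [0.57809966 0.26024141 0.05      ] (np.float64(0.055163858253314886), np.float64(-18.589796814134843))
scene [0.53041083 0.28031892 0.04      ] [0.53087887 0.28109671 0.062     ] (np.float64(0.03596281546943414), np.float64(68.96078424926203)) [0.58182156 0.26185275 0.05      ] (np.float64(0.054626572897396454), np.float64(-19.757736440650554))
```

```bash
R='[0,0,0,0.114,-0.072,0,1]'; python3 -m handwheel '[[0,0,0,0.114,-0.072,0,1],[0,0,0,0.114,-0.072,0,1],[0,0,0,0.114,-0.072,0,1],[0,0,0,0.114,-0.072,0,1],[0,0,0,0.114,-0.072,0,1],[0,0,0,0.114,-0.072,0,1],[0,0,0,0.114,-0.072,0,1],[0,0,0,0.114,-0.072,0,1]]'
python3 -m handwheel '[[0,0,0,0.114,-0.072,0,1],[0,0,0,0.114,-0.072,0,1],[0,0,0,0.114,-0.072,0,1],[0,0,0,0.114,-0.072,0,1],[0,0,0,0.114,-0.072,0,1],[0,0,0,0.114,-0.072,0,1],[0,0,-0.037,0,0,0,1],[0,0,-0.038,0,0,0,1]]'
cat > st.py <<'E'
from h import *
import sys
from scipy.spatial.transform import Rotation as Ro
o=ctrl.get_obs();q=o["eef_rot"];R=Ro.from_quat([q[1],q[2],q[3],q[0]]).as_matrix()
print("t",round(o["time_s"],2),"pos",o["eef_pos"].round(4),"yaw_y",np.degrees(np.arctan2(R[1,1],R[0,1])).round(2),"z",R[:,2].round(4),"F",o["wrist_force"].round(1),"op",round(o["opening"],3),"g",round(o["grasp_force"],1))
if len(sys.argv)>4: # target x y z yaw_y
    t=np.array(list(map(float,sys.argv[1:4])));d=R.T@(t-o["eef_pos"])
    print("shift units",(d/.3).round(4),"rz units",-(float(sys.argv[4])-np.degrees(np.arctan2(R[1,1],R[0,1])))/180)
E
python3 st.py .592 -.015 .15 -55.3; python3 - <<'E'
from h import *
cv2.imwrite("pics/w1.png",ctrl.camera("wrist"))
m=ctrl.camera_model("wrist");np.save("w1.npy",m,allow_pickle=True)
print(np.round(m["cam_to_world"],3))
E
```

```text
time_s: 0.9
eef_pos: [0.4013, -0.2741, 0.242]
eef_rot: [-0.0, 0.983, 0.184, -0.0]
wrist_force: [1.0, -0.3, 0.2]
opening: 1.001
grasp_force: 0.0
time_s: 1.7
eef_pos: [0.5453, -0.079, 0.2416]
eef_rot: [-0.0, 0.953, 0.302, -0.001]
wrist_force: [0.1, -0.7, -0.2]
opening: 1.001
grasp_force: 0.0
t 1.7 pos [ 0.5453 -0.079   0.2416] yaw_y -54.83 z [-1.2e-03  5.0e-04 -1.0e+00] F [ 0.1 -0.7 -0.2] op 1.001 g 0.0
shift units [ 0.2504 -0.0843  0.3052] rz units 0.0026256187855423323
[[ 0.58   0.778  0.24   0.606]
 [-0.815  0.554  0.171 -0.036]
 [ 0.    -0.295  0.956  0.373]
 [ 0.     0.     0.     1.   ]]
```

View pics/w1.png

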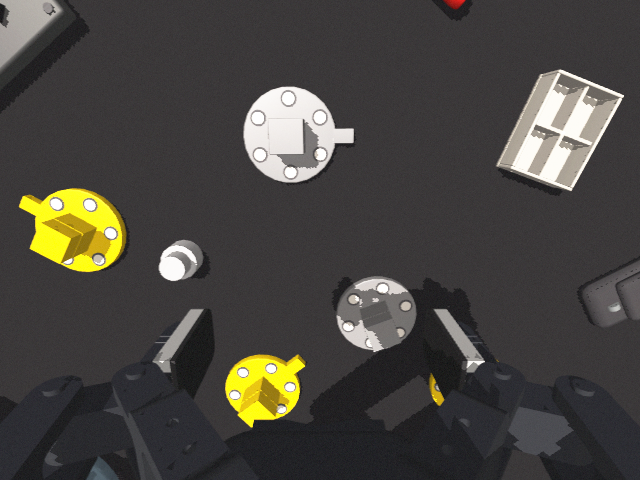

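The wrist view shows the tabbed wheel with its disc centre at about (290,134), hub top at (286,136) and tab end at (353,136). The tab is nearly along image x.

```bash
python3 - <<'E'
from h import *
m=np.load("w1.npy",allow_pickle=True).item()
c=pt(m,289.5,134.5,.01);h=pt(m,285.7,136,.052);t=pt(m,353.5,135.8,.01);print(c,h,t-c,np.linalg.norm(t-c),np.degrees(np.arctan2(t[1]-h[1],t[0]-h[0])))
for a,b in(((268,119),(302,118)),((269,154),(304,153))):
    A=pt(m,*a,.052);B=pt(m,*b,.052);print(np.linalg.norm(A-B),np.degrees(np.arctan2(*(B-A)[1::-1])))
E
python3 st.py .594 -.013 .15 -55.3
```

```text
[ 0.59050039 -0.01393818  0.01      ] [ 0.5894532  -0.01458618  0.052     ] [ 0.03482301 -0.05099005  0.        ] 0.061746475769503484 -54.52900277626362
0.028654905466664327 -52.96780620913907
0.030318227517909534 -52.97141934055744
t 1.75 pos [ 0.545  -0.0795  0.2416] yaw_y -54.54 z [-1.2e-03  4.0e-04 -1.0e+00] F [ 0.   0.9 -0.4] op 1.002 g 0.0
shift units [ 0.2619 -0.0857  0.3053] rz units 0.00421710301851286
```

```bash
python3 st.py .590 -.0145 .100 -54.8
```

```text
t 1.75 pos [ 0.545  -0.0795  0.2416] yaw_y -54.54 z [-1.2e-03  4.0e-04 -1.0e+00] F [ 0.   0.9 -0.4] op 1.002 g 0.0
shift units [ 0.2482 -0.0892  0.472 ] rz units 0.0014393252407350825
```

```bash
python3 -m handwheel '[[0,0,0.0015,0.083,-0.030,0,1],[0,0,0,0.083,-0.030,0,1],[0,0,0,0.083,-0.030,0.05,1],[0,0,0,0,0,0.1,1],[0,0,0,0,0,0.1,1],[0,0,0,0,0,0.1,1],[0,0,0,0,0,0.1,1],[0,0,0,0,0,0.02,1]]'; python3 st.py .590 -.0145 .030 -54.8
python3 - <<'E'
from h import *
cv2.imwrite("pics/w2.png",ctrl.camera("wrist"))
m=ctrl.camera_model("wrist");np.save("w2.npy",m,allow_pickle=True)
print(proj(m,[.590,-.0145,.052]))
E
```

```text
time_s: 2.55
eef_pos: [0.5881, -0.0155, 0.0971]
eef_rot: [-0.002, 0.955, 0.295, -0.003]
wrist_force: [-1.5, -0.1, -0.9]
opening: 0.998
grasp_force: 0.0
t 2.55 pos [ 0.5881 -0.0155  0.0971] yaw_y -55.66 z [-0.0075  0.0018 -1.    ] F [-1.5 -0.1 -0.9] op 0.998 g 0.0
shift units [0.0083 0.0021 0.2235] rz units -0.004787474807941707
[316.81511997 279.00762042]
```

View pics/w2.png

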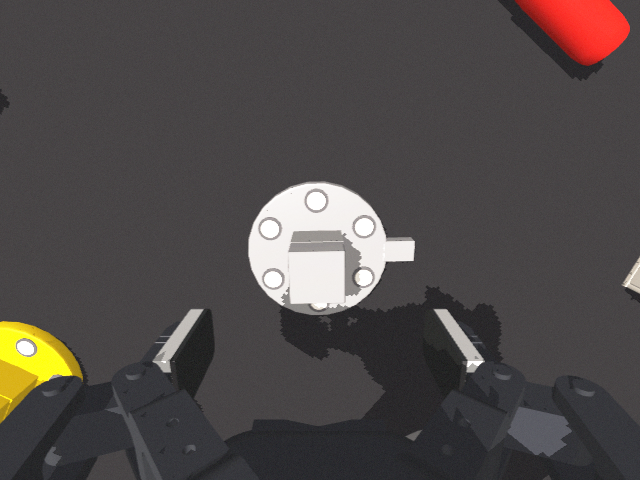

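The hub top is centred at (317,276.5), against a prediction of (317,279), and is square to the jaws. I'll descend and grip.

```bash
python3 -m handwheel '[[0,0,0,0.006,0.001,0.06,1],[0,0,0,0,0,0.08,1],[0,0,0,0,0,0.06,1],[0,0,0,0,0,0.02,1],[0,0,0,0,0,0,1],[0,0,0,0,0,0,0],[0,0,0,0,0,0,0],[0,0,0,0,0,0,0]]'; python3 st.py .590 -.0145 .030 -54.8;  python3 -m handwheel '[[0,0,0,0,0,0,0],[0,0,0,0,0,0,0],[0,0,0,0,0,0,0],[0,0,0,0,0,0,0],[0,0,0,0,0,0,0],[0,0,0,0,0,0,0],[0,0,0,0,0,0,0],[0,0,0,0,0,0,0]]'; python3 st.py .525 .279 .15 -19
```

```text
time_s: 3.4
eef_pos: [0.5937, -0.0154, 0.0365]
eef_rot: [0.0, 0.955, 0.296, 0.001]
wrist_force: [-0.2, -0.7, 0.4]
opening: 0.514
grasp_force: 0.0
t 3.4 pos [ 0.5937 -0.0154  0.0365] yaw_y -55.53 z [ 1.9e-03 -4.0e-04 -1.0e+00] F [-0.2 -0.7  0.4] op 0.514 g 0.0
shift units [-0.0087 -0.0095  0.0216] rz units -0.004050091270127451
time_s: 4.2
eef_pos: [0.5935, -0.0151, 0.0363]
eef_rot: [0.0, 0.955, 0.296, 0.001]
wrist_force: [-1.5, 0.1, 6.7]
opening: 0.339
grasp_force: 61.8
t 4.2 pos [ 0.5935 -0.0151  0.0363] yaw_y -55.53 z [ 0.0013 -0.     -1.    ] F [-1.5  0.1  6.7] op 0.339 g 61.8
shift units [ 0.367  -0.9373 -0.3794] rz units -0.20291930049107457
```

```bash
python3 -m handwheel '[[0,0,0,0,0,-0.04,0],[0,0,0,0,0,-0.08,0],[0,0,0,0,0,-0.08,0],[0,0,-0.041,0,0,-0.08,0],[0,0,-0.041,0,0,-0.06,0],[0,0,-0.041,0,0,-0.04,0],[0,0,-0.041,0,0,0,0],[0,0,-0.041,0,0,0,0]]'; python3 -m handwheel '[[0,0,0,0.03,-0.05,0,0],[0,0,0,0.09,-0.09,0,0],[0,0,0,0.1,-0.1,0,0],[0,0,0,0.1,-0.1,0,0],[0,0,0,0.08,-0.1,0,0],[0,0,0,0.04,-0.05,0,0],[0,0,0,0.01,-0.04,0,0],[0,0,0,0,0,0,0]]';  python3 - <<'E'
from h import *
import time
cv2.imwrite("pics/w3.png",ctrl.camera("wrist"))
m=ctrl.camera_model("wrist");np.save("w3.npy",m,allow_pickle=True)
E
python3 st.py .527 .2785 .145 -19
```

```text
time_s: 5.0
eef_pos: [0.5927, -0.0152, 0.15]
eef_rot: [0.0, 0.811, 0.586, 0.0]
wrist_force: [-0.3, -0.4, -3.6]
opening: 0.339
grasp_force: 60.5
time_s: 5.8
eef_pos: [0.4838, 0.164, 0.1491]
eef_rot: [-0.0, 0.812, 0.584, -0.001]
wrist_force: [-0.1, -0.0, -3.5]
opening: 0.339
grasp_force: 60.6
t 5.85 pos [0.485  0.1633 0.1493] yaw_y -18.58 z [-1.e-04 -5.e-04 -1.e+00] F [-0.3 -0.3 -3.3] op 0.337 g 60.6
shift units [0.4087 0.0103 0.0143] rz units 0.0023210321390824303
```

View pics/w3.png

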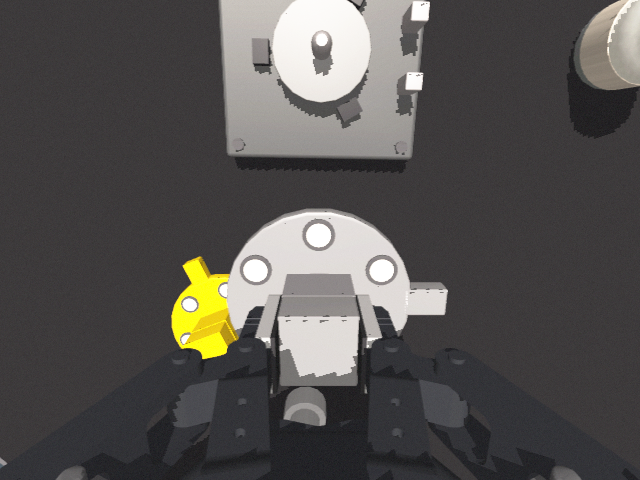

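The wrist view shows the drive ahead: spindle tip at about (321,40), platen centre (321,48), lugs (420,12) and (414,82). The held wheel has its hub top at about (318,351) and its tab at (428,295). I'll enlarge for precision.

```bash
python3 - <<'E'
from h import *
a=cv2.imread("pics/w3.png")
f=lambda x,y,w,h,s:cv2.resize(a[y:y+h,x:x+w],None,fx=s,fy=s,interpolation=cv2.INTER_CUBIC)
cv2.imwrite("pics/c3.png",np.vstack([f(265,0,200,100,4)[:, :800],np.hstack([f(400,270,60,50,4),f(265,290,120,100,4)[:200],np.zeros((200,80,3),np.uint8)])]))
E
```

```text
(no output)
```

View pics/c3.png

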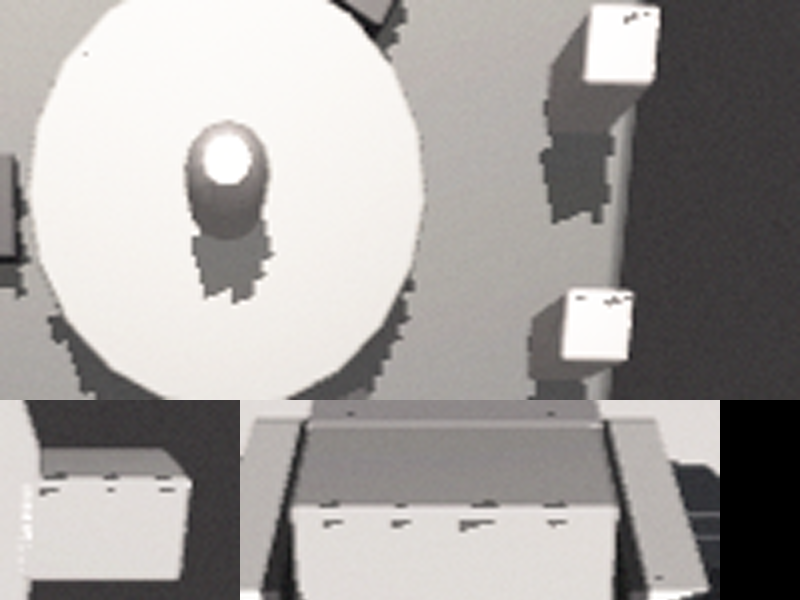

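```bash
python3 - <<'E'
from h import *
m=np.load("w3.npy",allow_pickle=True).item()
pos=np.array([.485,.1633,.1493]);b=.1493-.0363
an=lambda v:np.degrees(np.arctan2(v[1],v[0]))
tip=pt(m,321.75,40,.062);l1=pt(m,420.5,10.75,.05);l2=pt(m,414.25,81.25,.05);fk=(l1+l2)/2
pl=pt(m,(265+(30+424)/8),48,.04)
print("tip",tip,"platen",pl,"fork",fk,np.linalg.norm((fk-tip)[:2]),"yaw",an(fk-tip),an(l1-l2)-90,np.linalg.norm(l1-l2))
e1=pt(m,278,317,b+.052);e2=pt(m,359.25,317,b+.052);y=an(e2-e1);print("hub edge",np.linalg.norm(e2-e1),y)
n=np.array([np.cos(np.radians(y+90)),np.sin(np.radians(y+90)),0])
hub=(e1+e2)/2-.015*n
te=pt(m,446.4,302,b+.01)
L=pt(m,228,297,b+.01);Rr=pt(m,409,297,b+.01);print("disc mid",(L+Rr)/2)
far=pt(m,318.5,209.5,b+.01);print("disc by far rim",far-.045*n, "w/ z top")
print("hub",hub,"tab",np.linalg.norm((te-hub)[:2]),an(te-hub),"axis-TCP",hub-pos)
E
```

```text
tip [0.52665327 0.27959543 0.062     ] platen [0.52707374 0.28014068 0.04      ] fork [0.57842056 0.26129567 0.05      ] 0.05490658623113692 yaw -19.46851968188886 -19.61281047884077 0.036114102726493666
hub edge 0.02910579700356093 -18.62182866141122
disc mid [0.4856184  0.16333074 0.123     ]
disc by far rim [0.48481913 0.16108457 0.123     ] w/ z top
hub [0.48463045 0.1605301  0.165     ] tab 0.06169000617521855 -18.31222097074435 axis-TCP [-0.00036955 -0.0027699   0.0157    ]
```

```bash
python3 -m handwheel '[[0,0,0.0055,0.05,0,0,0],[0,0,0,0.08,0,0,0],[0,0,0,0.09,0.004,0,0],[0,0,0,0.09,0.004,0,0],[0,0,0,0.06,0,0,0],[0,0,0,0.03,0,0.03,0],[0,0,0,0.01,0,0.03,0],[0,0,0,0,0,0.03,0]]';python3 -m handwheel '[[0,0,0,0,0,0.02,0],[0,0,0,0,0,0,0],[0,0,0,0,0,0,0],[0,0,0,0,0,0,0],[0,0,0,0,0,0,0],[0,0,0,0,0,0,0],[0,0,0,0,0,0,0],[0,0,0,0,0,0,0]]'; python3 st.py .527 .2822 .098 -19.5
```

```text
time_s: 6.65
eef_pos: [0.5284, 0.2777, 0.1208]
eef_rot: [-0.0, 0.817, 0.576, -0.001]
wrist_force: [-0.6, 0.6, -3.1]
opening: 0.342
grasp_force: 60.6
time_s: 7.45
eef_pos: [0.5287, 0.2787, 0.1164]
eef_rot: [0.0, 0.817, 0.576, 0.0]
wrist_force: [0.1, 0.2, -2.9]
opening: 0.336
grasp_force: 60.6
t 7.45 pos [0.5287 0.2787 0.1164] yaw_y -19.61 z [ 2.e-04  1.e-04 -1.e+00] F [ 0.1  0.2 -2.9] op 0.336 g 60.6
shift units [ 0.0091 -0.0091  0.0614] rz units -0.0006025165658008665
```

```bash
python3 -m handwheel '[[0,0,0,0.009,-0.009,0,0],[0,0,0,0,0,0,0],[0,0,0,0,0,0.02,0],[0,0,0,0,0,0.02,0],[0,0,0,0,0,0.01,0],[0,0,0,0,0,0.01,0],[0,0,0,0,0,0.005,0],[0,0,0,0,0,0,0]]'; python3 st.py .527 .2822 .090 -19.5
```

```text
time_s: 8.25
eef_pos: [0.5269, 0.282, 0.0965]
eef_rot: [-0.0, 0.817, 0.576, -0.0]
wrist_force: [1.0, -0.2, -2.3]
opening: 0.338
grasp_force: 60.6
t 8.25 pos [0.5269 0.282  0.0965] yaw_y -19.62 z [-4.e-04 -1.e-04 -1.e+00] F [ 1.  -0.2 -2.3] op 0.338 g 60.6
shift units [0.0007 0.0001 0.0216] rz units -0.0006592397398257393
```

```bash
python3 -m handwheel '[[0,0,0,0,0,0.004,0],[0,0,0,0,0,0.004,0],[0,0,0,0,0,0.004,0],[0,0,0,0,0,0.004,0],[0,0,0,0,0,0.004,0],[0,0,0,0,0,0,0],[0,0,0,0,0,0,0],[0,0,0,0,0,0,0]]'; python3 st.py .527 .2822 .084 -19.5
```

```text
time_s: 9.05
eef_pos: [0.5268, 0.2822, 0.0907]
eef_rot: [-0.0, 0.817, 0.576, -0.0]
wrist_force: [-0.3, 2.7, -3.4]
opening: 0.339
grasp_force: 60.7
t 9.05 pos [0.5268 0.2822 0.0907] yaw_y -19.61 z [-3.e-04  2.e-04 -1.e+00] F [-0.3  2.7 -3.4] op 0.339 g 60.7
shift units [0.0001 0.0005 0.0222] rz units -0.0006250762626847045
```

```bash
python3 -m handwheel '[[0,0,0,0.002,0,0,0],[0,0,0,0,0,0.006,0],[0,0,0,0,0,0.006,0],[0,0,0,0,0,0.006,0],[0,0,0,0,0,0.006,0],[0,0,0,0,0,0.006,0],[0,0,0,0,0,0,0],[0,0,0,0,0,0,0]]'; python3 st.py .527 .2822 .0683 -19.5
```

```text
time_s: 9.85
eef_pos: [0.5271, 0.2826, 0.0814]
eef_rot: [-0.0, 0.817, 0.576, -0.0]
wrist_force: [-1.1, 1.8, -4.6]
opening: 0.334
grasp_force: 60.7
t 9.85 pos [0.5271 0.2826 0.0814] yaw_y -19.62 z [-4.e-04 -1.e-04 -1.e+00] F [-1.1  1.8 -4.6] op 0.334 g 60.7
shift units [-0.0013  0.0003  0.0438] rz units -0.0006586204574255245
```

```bash
python3 -m handwheel '[[0,0,0,0.001,0,0.008,0],[0,0,0,0,0,0.008,0],[0,0,0,0,0,0.006,0],[0,0,0,0,0,0.006,0],[0,0,0,0,0,0.006,0],[0,0,0,0,0,0.004,0],[0,0,0,0,0,0,0],[0,0,0,0,0,0,0]]'; python3 st.py .527 .2822 .0683 -19.5
```

```text
time_s: 10.65
eef_pos: [0.5273, 0.283, 0.0712]
eef_rot: [0.0, 0.817, 0.576, -0.0]
wrist_force: [-5.9, 0.1, 6.6]
opening: 0.339
grasp_force: 62.0
t 10.65 pos [0.5273 0.283  0.0712] yaw_y -19.61 z [-1.e-04 -1.e-04 -1.e+00] F [-5.9  0.1  6.6] op 0.339 g 62.0
shift units [-0.0027 -0.      0.0097] rz units -0.0005875453323604655
```

```bash
python3 -m handwheel '[[0,0,0,-0.001,-0.002,0.003,0],[0,0,0,0,0,0.003,0],[0,0,0,0,0,0.003,0],[0,0,0,0,0,0.002,0],[0,0,0,0,0,0.002,0],[0,0,0,0,0,0,0],[0,0,0,0,0,0,0],[0,0,0,0,0,0,0]]'; python3 st.py .527 .2822 .0683 -19.5
```

```text
time_s: 11.45
eef_pos: [0.5272, 0.283, 0.0683]
eef_rot: [0.0, 0.817, 0.576, 0.001]
wrist_force: [-7.3, -0.3, 11.3]
opening: 0.344
grasp_force: 62.6
t 11.45 pos [0.5272 0.283  0.0683] yaw_y -19.6 z [ 1.2e-03  1.0e-04 -1.0e+00] F [-7.3 -0.3 11.3] op 0.344 g 62.6
shift units [-0.0029  0.0001 -0.    ] rz units -0.0005776521367734864
```

```bash
python3 -m handwheel '[[0,0,0,-0.001,-0.002,0.002,0],[0,0,0,0,0,0.002,0],[0,0,0,0,0,0.002,0],[0,0,0,0,0,0,0],[0,0,0,0,0,0,0],[0,0,0,0,0,0,0],[0,0,0,0,0,0,0],[0,0,0,0,0,0,0]]'; python3 st.py .527 .2822 .0683 -19.5
```

```text
time_s: 12.25
eef_pos: [0.5273, 0.283, 0.0682]
eef_rot: [0.001, 0.817, 0.576, 0.001]
wrist_force: [-10.3, -3.1, 21.5]
opening: 0.343
grasp_force: 64.0
t 12.25 pos [0.5273 0.283  0.0682] yaw_y -19.6 z [ 2.4e-03  3.0e-04 -1.0e+00] F [-10.3  -3.1  21.5] op 0.343 g 64.0
shift units [-0.0029  0.0001 -0.0003] rz units -0.0005579440838750098
```

```bash
python3 -m handwheel '[[0,0,0,0,-0.002,0,0],[0,0,0,0,-0.002,0,0],[0,0,0,0,0,0,0],[0,0,0,0,0,0,0],[0,0,0,0,0,0,0],[0,0,0,0,0,0,0],[0,0,0,0,0,0,0],[0,0,0,0,0,0,0]]'; python3 st.py .527 .2822 .0683 -19.5; python3 - <<'E'
from h import *
print(ctrl.get_obs()["torque"])
a=ctrl.camera("scene");b=ctrl.camera("top");cv2.imwrite("pics/end.png",np.hstack([cv2.resize(a[190:320,390:520],(400,400),interpolation=2),cv2.resize(b[200:300,160:260],(400,400),interpolation=2)]))
E
```

```text
time_s: 13.05
eef_pos: [0.5272, 0.2831, 0.0682]
eef_rot: [0.001, 0.817, 0.576, 0.002]
wrist_force: [-6.1, -4.1, 19.3]
opening: 0.34
grasp_force: 63.4
t 13.05 pos [0.5272 0.2831 0.0682] yaw_y -19.61 z [ 0.0044  0.     -1.    ] F [-6.1 -4.1 19.3] op 0.34 g 63.4
shift units [-0.0029  0.0005 -0.0002] rz units -0.0005897691238983427
[-0.55247097  1.46763697  0.04743289]
```

View pics/end.png

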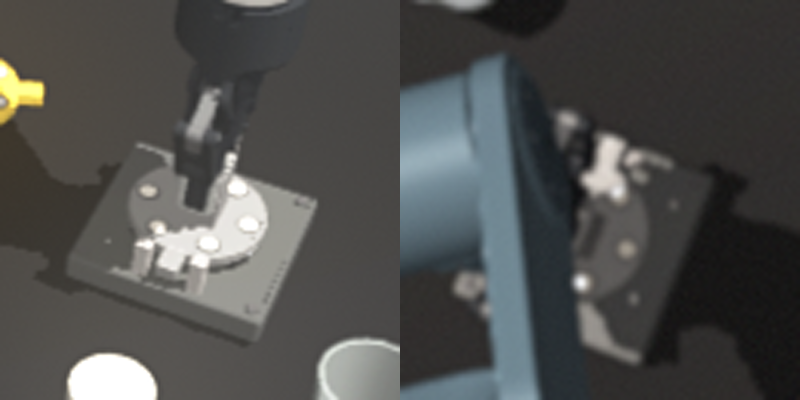

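The wheel is down with its tab between the lugs, at (172,262) in the left half. The last sideways shift tilted the tool a little, so I'll undo it and press slightly more.

```bash
python3 -m handwheel '[[0,0,0,0,0.003,0,0],[0,0,0,0,0.003,0.001,0],[0,0,0,0,0,0.001,0],[0,0,0,0,0,0,0],[0,0,0,0,0,0,0],[0,0,0,0,0,0,0],[0,0,0,0,0,0,0],[0,0,0,0,0,0,0]]'; python3 st.py .527 .2822 .0683 -19.5; python3 -c 'from h import *;print(ctrl.get_obs()["torque"])'
```

```text
time_s: 13.95
eef_pos: [0.5273, 0.283, 0.0682]
eef_rot: [0.0, 0.817, 0.577, 0.001]
wrist_force: [-13.9, -3.9, 27.8]
opening: 0.34
grasp_force: 64.6
t 13.95 pos [0.5273 0.283  0.0682] yaw_y -19.59 z [ 1.4e-03  3.0e-04 -1.0e+00] F [-13.9  -3.9  27.8] op 0.34 g 64.6
shift units [-0.0028  0.     -0.0004] rz units -0.0005020128712024174
[-0.49650746  2.63098041 -0.03511317]
```

```bash
python3 -c 'from h import *;print(ctrl.hand_in())'
```

```text
the job is handed in; nothing more can be done
None
```

The tabbed wheel is on the spindle with its tab between the lugs, still held pressed down on its seat with about 28 N measured at the wrist, and the job was handed in at about 14 s; the result of the judging was not shown.

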